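# Angle the steel rail past the post into its bay

## Task

Put the long steel rail lying on the bench away in the three-walled bay beyond it, by pushing it along the bench only, never lifting it or standing it on edge. The post is in the way of going straight in, so angle the rail: work the end nearer the post in behind the post first, then swing the other end in, and finish with the rail lying flat along the bay's back wall. Leave the other things on the bench where they stand.

Things in the scene. Friction and masses are not known exactly. Their poses are not given: they have to be found in the camera images.
- rail: the rail: straight dark steel bar of rectangular section, 260 mm long, 34 mm wide, 26 mm high, about 0.45 kg, black end plugs, lying loose and flat on the bench and sliding with friction. Origin: centre of its underside. x runs along its length (both ends alike), z up.
- rail_end_a (a point): centre of the end face of the rail at its +x end (130 mm from the middle, 13 mm above the underside)
- rail_end_b (a point): centre of the end face of the rail at its -x end
- bay: the bay, fixed, a little turned: grey back wall and two side walls, 40 mm high, 6 mm thick, a dark liner level with the bench, open towards the robot. Origin: on the bench, middle of the back wall's inner face; x points into the back wall, away from the mouth, y along it, z up. Inside 310 mm long (y -155 to 155 mm), 85 mm deep (mouth at x = -85 mm); rounded mouth edges.
- post: the post: fixed upright steel cylinder, 20 mm across, 70 mm high, on the bay's mouth line (bay x = -85 mm) at bay y = +105 or -105 mm. Origin: centre of its foot. From it to the side wall at the other end are 250 mm, too little for the 260 mm rail to go straight in; from it to the back wall 75 mm.
- socket: the empty socket for the post: flat black disc 40 mm across, level with the bench, no obstacle, at the other place on the mouth line
- crucible: bystander: small white crucible, 52 mm across, 45 mm high; origin centre of underside
- jar: bystander: lidded amber jar, 48 mm across, 65 mm high; origin centre of underside
- beaker: bystander: glass beaker behind the back wall, 60 mm across, 75 mm high; origin centre of underside
- wrench: bystander: wrench behind the back wall, lying along its x, about 160 mm long; origin centre of underside
- roll: bystander: white paper roll standing up, 72 mm across, 100 mm high; origin centre of underside
- wash: bystander: white plastic bottle, 64 mm across, 130 mm high; origin centre of underside
- driver: bystander: screwdriver near the robot, lying along its x, about 200 mm long; origin centre of underside

How it is judged:
By the outcome, as a careful person would: the job done as asked, in the order asked, and still so for the second after the job is handed in, with the robot touching nothing.
It also fails if it takes over 72 s, if anything falls off the work surface, if the arm or the gripper's body presses on something with over 40 N, if the wrist force passes 120 N, or if a joint passes its speed limit or range.

## Robot

A 7-joint arm with a two-finger parallel gripper is mounted at the origin on the work surface. World frame = base frame: x ahead of the robot, y to its left, z up, the work surface at z = 0. Lengths are in m, angles in degrees, forces in N, time in s.
With the tool pointing down it reaches from about 0.425 to 0.875 m from the base axis. Payload 4.7 kg.
Tool frame: the origin (TCP) lies at the very end of the fingers, on their centre line; the grasp point (between the pads) lies 19 mm behind it (env.grasp_offset is the distance from the TCP to the grasp point, in m); z points along the fingers, y is the line along which they close (so a half turn about z gives the same grasp; the last joint's range is limited). The gripper opens to 87 mm and grips with 3 to 60 N. Pads are 19 mm wide; open, the fingers measure 117 mm over their backs; the gripper's body (75 mm by 190 mm) begins 51 mm behind the grasp point.
Start: joints at [65.208, 18.392, -4.016, 83.108, 1.295, 78.541, -3.26], TCP at [0.281, -0.586, 0.223] pointing down, gripper open.
Joint ranges: [-163.93, 163.93], [-17.29, 119.83], [-79.2, 71.16], [3.27, 140.29], [-89.18, 269.18], [5.43, 117.66], [-154.24, 154.24]. Speed limits (degrees/s): [147.25, 147.25, 180, 180, 180, 180, 180].

## Interface

Orientations are given as [roll, pitch, yaw] about the fixed x, y, z axes, in that order (R = Rz(yaw) Ry(pitch) Rx(roll)).
In Python, from cell import env gives the robot as it stands. The module is installed in compiled form; this text tells all that it offers.
- The arm moves only by the tool drive_tool, never from a script. Its argument "moves" is one flat list of numbers, 5 for each row, row after row: the shift along the tool's x, y, z in units of 40 mm (1.0 is 40 mm), then the turn about the tool's z in units of 10 degrees (1.0 is 10 degrees), then the finger opening in mm, from 0 to 87. A call has 1 to 5 rows; each row is the pose to reach, as a shift and turn from the pose commanded when the call began, along the tool's axes at that moment; what a row does not reach only later rows make up. A row lasts 1/8 s, in which the tool goes at most 62.5 mm and 10.7 degrees, less where a joint would pass 70% of its speed; a pose out of reach is approached as far as the arm can. A call with a gripper value outside its range is refused whole. The fingers move at their own pace and stop on an object; "squeeze" is the grip in N (left out, the last holds). Time passes only in rows, so rows that repeat a pose let the fingers close. It gives the time, the measured TCP pose, the force, the opening and the grip force at its end, in the units of the state.
- env.get_obs(): the state, without advancing time (a new reading comes with each control period).
- env.read_camera(name): name is "scene" or "top"; returns (picture, depth): 400x640x3 uint8, red, green, blue; 400x640 float32, m along the optical axis (not along the pixel's ray), 0 where there is no reading.
- env.camera_model(name): a dict with "K" (3x3 intrinsics, pixels), "rvec" (rotation vector, rad) and "tvec" (3), from world to camera coordinates, as OpenCV has them. Camera axes: x right, y down, z forward; pixel columns grow to the right and rows downward; lengths in m; the calibration is good to about 2 mm. A picture is of the moment at which its call begins. camera_model takes no time and is no camera call.
- env.sign_off(): hands the job in; it is judged then, once.
The state is a dict: "time_s": time; "qpos": joint angles; "joint_velocities": joint speeds; "effort": joint torques, N m; "tool_pos": TCP position; "tool_rot": TCP orientation; "force": force on the tool from outside, world axes, zero at the start; "wrist_torque": the same for the moment, N m; "grip_width": finger opening in m; "grasp_force": force on a finger pad.
Only numpy, scipy, OpenCV 4.12 (cv2) and the standard library are available. Lean on these libraries where they do the work, as an engineer would, in place of code of your own. Each camera call takes 0.05 s, during which the arm holds its last target. There are 200 camera calls.

## Working session

There is one attempt and no reset: what is moved stays moved. The work goes in short steps, Python scripts to look and compute and a tool call to move; the robot and the scene stay as the last step left them, time stands still between calls to the robot, and variables do not carry over. Pictures are saved under pics/ and viewed, at most 10 in all, crops included, and the job is handed in when it is done.

Besides the shell and the picture viewer there is one more tool, called after ">>>" as name(argument=value, ...) on one line, values as JSON. drive_tool: Moves the arm, as the interface text tells. Its arguments: {"type":"object","properties":{"moves":{"type":"array","items":{"type":"number"}},"squeeze":{"type":"number"}},"required":["moves"]}

```bash
ls; mkdir -p pics
python3 - <<'E'
from cell import env
import cv2,numpy as np
for n in("top","scene"):
    p,d=env.read_camera(n); cv2.imwrite(f"pics/{n}0.png",p[:,:,::-1]); np.save(f"{n}0.npy",d); m=env.camera_model(n); print(n,m)
o=env.get_obs();print(o)
E
```

```text
pics
top {'K': array([[387.51264199,   0.        , 322.84383682],
       [  0.        , 387.51264199, 193.74137537],
       [  0.        ,   0.        ,   1.        ]]), 'rvec': array([ 2.16376882, -2.1247103 ,  0.1657016 ]), 'tvec': array([-0.00964623,  0.54292989,  0.92469321])}
scene {'K': array([[508.88245916,   0.        , 318.90788318],
       [  0.        , 508.88245916, 201.64153104],
       [  0.        ,   0.        ,   1.        ]]), 'rvec': array([ 0.74164405,  2.69942697, -0.98249777]), 'tvec': array([ 0.46186076, -0.18076919,  1.4857556 ])}
{'time_s': 0.1, 'qpos': array([65.20911648, 18.43464676, -4.01527929, 83.16807422,  1.29517325,
       78.54028293, -3.25993601]), 'joint_velocities': array([-0.00664158, -0.12442678,  0.02518337, -0.1262861 ,  0.00619743,
       -0.06027964, -0.02336096]), 'effort': array([ 5.47330058e-05, -4.92572057e+01, -4.05578529e-01, -3.13396990e+01,
       -6.40660431e-02,  3.95199435e-02,  7.49266155e-05]), 'tool_pos': array([ 0.28058202, -0.58577572,  0.2215713 ]), 'tool_rot': array([-1.79902236e+02,  5.68877937e-03,  2.56003457e+01]), 'force': array([-0.29277346, -0.43972082,  0.82078994]), 'wrist_torque': array([ 0.03273602, -0.03580204,  0.02464085]), 'grasp_force': 0.0, 'grip_width': 0.08692019181270529}
```

View pics/top0.png

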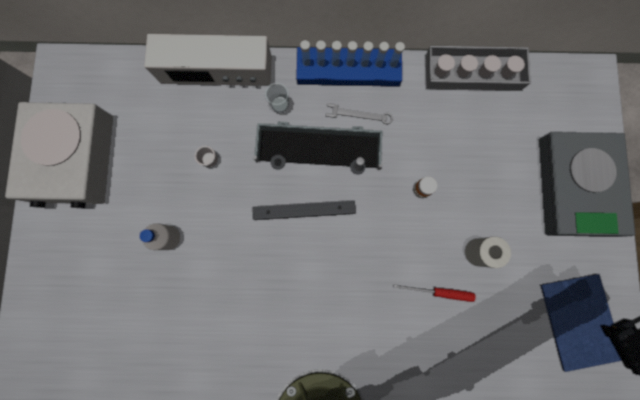

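View pics/scene0.png

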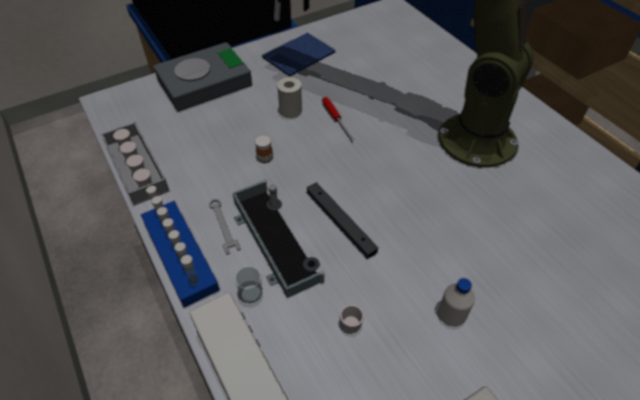

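```bash
cat > h.py <<'E'
import cv2,numpy as np
from cell import env
def model(n):
    m=env.camera_model(n);R=cv2.Rodrigues(m["rvec"])[0];return m["K"],R,m["tvec"]
def cloud(n,d):
    K,R,t=model(n);v,u=np.mgrid[0:400,0:640]
    c=np.stack([(u-K[0,2])/K[0,0]*d,(v-K[1,2])/K[1,1]*d,d],-1)
    return (c-t)@R
def px2w(n,u,v,z):
    K,R,t=model(n);r=R.T@np.linalg.inv(K)@np.array([u,v,1.]);o=-R.T@t
    return o+r*(z-o[2])/r[2]
def proj(n,P):
    K,R,t=model(n);return cv2.projectPoints(np.float64(P).reshape(-1,1,3),cv2.Rodrigues(R)[0],t,K,None)[0][:,0]
E
python3 - <<'E'
from h import *
p=cv2.imread("pics/top0.png");d=np.load("top0.npy")
W=cloud("top",d)
z=W[...,2]
for u,v in[(200,220),(400,250),(305,210),(320,145),(359,160)]:print(u,v,W[v,u].round(4))
c=cv2.resize(p[75:240,180:450],None,fx=2.9,fy=2.9,interpolation=cv2.INTER_CUBIC);c=cv2.convertScaleAbs(c,alpha=1.8,beta=15)
cv2.imwrite("pics/c0.png",c)
# rail
m=((z>.015)&(z<.034)).astype(np.uint8);m[:195]=0;m[225:]=0;m[:,:240]=0;m[:,365:]=0
v,u=np.nonzero(m);print(len(u),"depth z med",np.median(z[m>0]))
P=W[m>0][:,:2].astype(np.float32);r=cv2.minAreaRect(P);print(r)
E
```

```text
200 220 [ 0.4753  0.3151 -0.0019]
400 250 [ 0.4081 -0.199  -0.001 ]
305 210 [0.5034 0.0445 0.0236]
320 145 [6.797e-01 1.000e-02 3.000e-04]
359 160 [ 0.6241 -0.0869  0.069 ]
1414 depth z med 0.02560929356354357
((0.5054007172584534, 0.04831492155790329), (0.034435272216796875, 0.2596609890460968), 4.6445536613464355)
```

View pics/c0.png

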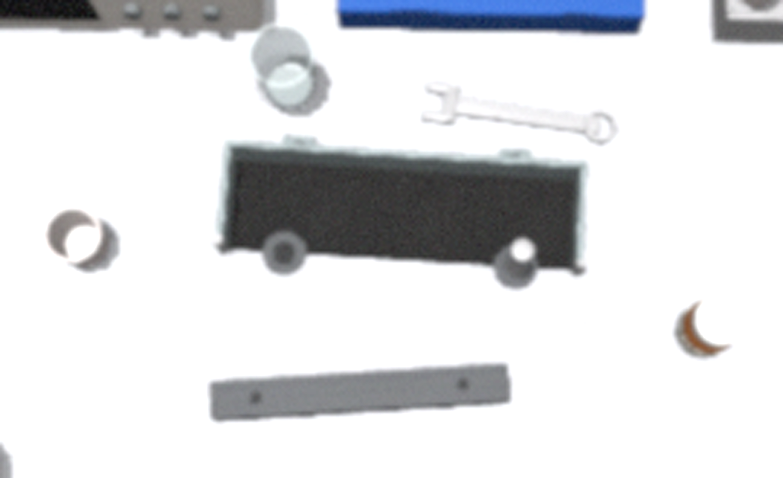

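Run:
```python
from h import *
d=np.load("top0.npy");W=cloud("top",d);z=W[...,2]
m=(z>.034)&(z<.046);m[:110]=0;m[180:]=0;m[:,:245]=0;m[:,:]&=(np.arange(640)<395)[None]
n,l,s,c=cv2.connectedComponentsWithStats(m.astype(np.uint8))
for i in range(1,n):
    if s[i,4]>15: P=W[l==i][:,:2].astype(np.float32);print(s[i],P.min(0),P.max(0),cv2.minAreaRect(P))
B=W[m];B=B[(B[:,0]>.72)]
for lo,hi in((-.13,-.07),(-.05,.1),(.1,.16)):
    q=B[(B[:,1]>lo)&(B[:,1]<hi)];print(len(q),q.mean(0),q.min(0),q.max(0))
m=(z>.05)&(z<.08);m[:150]=0;m[175:]=0;m[:,:345]=0;m[:,375:]=0
P=W[m];print("post",len(P),P.mean(0),P.min(0),P.max(0))
# colour based: back wall base line & liner
img=cv2.imread("pics/top0.png");g=img.max(2)
for u in (280,300,320,340,360):print(u,g[118:175,u])
for (a,b) in((430-0,0),):pass
for nme,(u,v,h) in dict(jar=(428,184,.065),cruc=(208,155,.045),socket=(278,161,0)).items():print(nme,px2w("top",u,v,h))
```

```text
[252 123 131  45 562] [ 0.61519027 -0.1482968 ] [0.7247565  0.18126246] ((0.6712923645973206, 0.014460384845733643), (0.32996752858161926, 0.09747613221406937), 87.30713653564453)<stdin>:9: RuntimeWarning: Mean of empty slice.
  ret = um.true_divide(
Traceback (most recent call last):
ValueError: zero-size array to reduction operation minimum which has no identity
```

Run:
```python
from h import *
d=np.load("top0.npy");W=cloud("top",d);z=W[...,2]
m=(z>.034)&(z<.046);m[:110]=0;m[180:]=0;m[:,:245]=0;m&=(np.arange(640)<395)[None]
a=np.radians(-2.7);R=np.array([[np.cos(a),np.sin(a)],[-np.sin(a),np.cos(a)]])
def fr(P):return P[:,:2]@R.T
L=fr(W[m]);print(L.min(0),L.max(0))
mid=(abs(L[:,1]-np.median(L[:,1]))<.2)
x=np.sort(L[:,0]);h=np.histogram(L[:,0],bins=np.arange(.6,.74,.003));print(list(zip(h[1].round(3),h[0])))
hy=np.histogram(L[:,1],bins=np.arange(-.14,.24,.003));print([(round(b,3),c) for b,c in zip(hy[1],hy[0]) if c>8])
bw=L[L[:,0]>L[:,0].max()-.02];bw=bw[(bw[:,1]>-.1)&(bw[:,1]<.18)];print("slope",np.polyfit(bw[:,1],bw[:,0],1))
m=(z>.05)&(z<.08);m[:150]=0;m[175:]=0;m[:,:345]=0;m[:,375:]=0
P=W[m];print("post",len(P),P.mean(0),fr(P).min(0),fr(P).max(0))
for nme,(u,v,h) in dict(jar=(428,184,.065),cruc=(208,155,.045),socket=(278,161.5,0)).items():q=px2w("top",u,v,h);print(nme,q,fr(q[None]))
```

```text
[ 0.61678931 -0.11892264] [0.7186234 0.211045 ]
[(np.float64(0.6), np.int64(0)), (np.float64(0.603), np.int64(0)), (np.float64(0.606), np.int64(0)), (np.float64(0.609), np.int64(0)), (np.float64(0.612), np.int64(0)), (np.float64(0.615), np.int64(4)), (np.float64(0.618), np.int64(5)), (np.float64(0.621), np.int64(9)), (np.float64(0.624), np.int64(10)), (np.float64(0.627), np.int64(12)), (np.float64(0.63), np.int64(8)), (np.float64(0.633), np.int64(7)), (np.float64(0.636), np.int64(6)), (np.float64(0.639), np.int64(8)), (np.float64(0.642), np.int64(5)), (np.float64(0.645), np.int64(4)), (np.float64(0.648), np.int64(7)), (np.float64(0.651), np.int64(5)), (np.float64(0.654), np.int64(7)), (np.float64(0.657), np.int64(5)), (np.float64(0.66), np.int64(6)), (np.float64(0.663), np.int64(6)), (np.float64(0.666), np.int64(7)), (np.float64(0.669), np.int64(9)), (np.float64(0.672), np.int64(5)), (np.float64(0.675), np.int64(4)), (np.float64(0.678), np.int64(8)), (np.float64(0.681), np.int64(7)), (np.float64(0.684), np.int64(6)), (np.float64(0.687), np.int64(6)), (np.float64(0.69), np.int64(8)), 
[... 360 characters left out ...]
3), np.int64(0)), (np.float64(0.726), np.int64(0)), (np.float64(0.729), np.int64(0)), (np.float64(0.732), np.int64(0)), (np.float64(0.735), np.int64(0))]
[(np.float64(-0.116), np.int64(20)), (np.float64(-0.113), np.int64(49)), (np.float64(-0.11), np.int64(32)), (np.float64(0.199), np.int64(23)), (np.float64(0.202), np.int64(46)), (np.float64(0.205), np.int64(33))]
slope [-0.00282899  0.71328071]
post 65 [ 0.62129255 -0.08747645  0.06725061] [ 0.61653649 -0.06865957] [ 0.63605002 -0.04843035]
jar [ 0.56820544 -0.25606388  0.065     ] [[ 0.57963692 -0.22901347]]
cruc [0.63567619 0.29102953 0.045     ] [[0.62126114 0.3206509 ]]
socket [0.63289064 0.1196916  0.        ] [[0.62654981 0.14937196]]
```

```bash
cat >> h.py <<'E'
YB=-2.55
def rot(a):a=np.radians(a);return np.array([[np.cos(a),-np.sin(a)],[np.sin(a),np.cos(a)]])
OB=rot(-2.7)@np.array([.710,.0455])
def b2w(p):return OB+rot(YB)@np.asarray(p,float)
def w2b(p):return rot(-YB)@(np.asarray(p,float)[:2]-OB)
def to(xy,z,yaw):
    "move units (from measured pose) to a world target"
    o=env.get_obs();y0=o["tool_rot"][2];d=rot(-y0)@(np.asarray(xy)-o["tool_pos"][:2])
    dz=z-o["tool_pos"][2]
    print("MOVE",np.round([d[0]/.04,-d[1]/.04,-dz/.04,((y0-yaw+180)%360-180)/10],2))
def rail(save=None):
    "rail pose in bay frame: centre (mm), theta deg (90=along back wall... theta=0)"
    p,d=env.read_camera("top");W=cloud("top",d)
    if save:cv2.imwrite(save,p[:,:,::-1])
    z=W[...,2];B=(W[...,:2]-OB)@rot(YB)
    m=(z>.016)&(z<.034)&(abs(B[...,1])<.3)&(B[...,0]>-.35)&(B[...,0]<-.0)&(p.max(2)<140)
    m&=~((abs(abs(B[...,1])-.158)<.008)&(B[...,0]>-.09))
    m=cv2.morphologyEx(m.astype(np.uint8),cv2.MORPH_OPEN,np.ones((3,3)))
    n,l,s,_=cv2.connectedComponentsWithStats(m)
    i=1+np.argmax(s[1:,4]);P=(B[l==i]*1000).astype(np.float32)
    c,(w,h),a=cv2.minAreaRect(P)
    if w>h:a-=90;w,h=h,w
    a=(a+90)%180-90
    v=cv2.fitLine(P,cv2.DIST_L2,0,.01,.01).ravel()
    print("rail bay c",np.round(c,1),"size",round(w,1),round(h,1),"theta",round(a,1),"line th",round(np.degrees(np.arctan2(-v[0],v[1]))if v[1]>0 else np.degrees(np.arctan2(v[0],-v[1])),1),"n",s[i,4],"t",env.get_obs()["time_s"])
    return c,a
def railtool(c,th,n,a):
    "world xy of rail-frame offset mm: n along normal (+ to back wall), a along rail towards +y end"
    return b2w((np.array(c)+rot(th)@np.array([n,a]))/1000)
E
python3 - <<'E'
from h import *
c,t=rail();print(b2w([0,0]),b2w([-.085,-.105]))
q=railtool(c,t,-48,-8);print(q);to(q,.15,t+YB)
E
```

```text
rail bay c [-207.4   27.3] size 34.6 259.9 theta 7.2 line th 7.2 n 1411 t 0.15
[0.71135515 0.01200391] [ 0.62176775 -0.08911036]
[0.45817578 0.03662084]
MOVE [ 10.73 -12.12   1.79   2.09]
```

>>> drive_tool(moves=[5.4,-6,0.9,1.0,87,10.7,-12.1,1.8,2.1,87,10.7,-12.1,1.8,2.1,87,10.7,-12.1,1.8,2.1,87,10.7,-12.1,1.8,2.1,87])

```text
time_s: 0.78
tool_pos: [0.3664, -0.2854, 0.1876]
tool_rot: [180.0, -0.0, 4.6]
force: [1.2, 0.2, -0.7]
grip_width: 0.0872
grasp_force: 0.0
```

```bash
python3 -c "
from h import *
print(env.get_obs()['tool_pos'],env.get_obs()['tool_rot']);to([.4582,.0366],.15,4.65)"
```

```text
[ 0.36640983 -0.28544589  0.18764474] [ 1.79979482e+02 -7.78967347e-03  4.60412855e+00]
MOVE [ 2.93 -7.84  0.94 -0.  ]
```

>>> drive_tool(moves=[2.9,-7.8,0.9,0,87,2.9,-7.8,0.9,0,87,2.9,-7.8,0.9,0,87,2.9,-7.8,0.9,0,87,2.9,-7.8,0.9,0,87])

```text
time_s: 1.4
tool_pos: [0.4509, 0.0132, 0.1543]
tool_rot: [180.0, -0.0, 4.6]
force: [0.7, -1.0, 0.6]
grip_width: 0.0868
grasp_force: 0.0
```

>>> drive_tool(moves=[0,0,0,0,87,0,0,0,0,87])

```text
time_s: 1.65
tool_pos: [0.4504, 0.0108, 0.1541]
tool_rot: [180.0, 0.0, 4.6]
force: [0.3, -0.8, 0.2]
grip_width: 0.0871
grasp_force: 0.0
```

```bash
python3 -c "
from h import *
to([.4582,.0366],.012,4.65)"
```

```text
MOVE [ 0.25 -0.63  3.55 -0.  ]
```

>>> drive_tool(moves=[0.2,-0.6,1.2,0,87,0.2,-0.6,2.4,0,87,0.2,-0.6,3.2,0,87,0.2,-0.6,3.5,0,87,0.2,-0.6,3.55,0,87])

```text
time_s: 2.28
tool_pos: [0.4567, 0.0348, 0.0122]
tool_rot: [180.0, 0.0, 4.5]
force: [-0.0, 0.3, 0.4]
grip_width: 0.0867
grasp_force: 0.0
```

Run:
```python
from h import *
print(env.get_obs()['tool_pos'],w2b(env.get_obs()['tool_pos']))
# path: rail centre targets in bay mm, theta
for c,t in (((-195,27),7.2),((-175,22),13),((-155,18),19),((-137,10),25)):
    q=railtool(c,t,-29,-8);to(q,.012,t+YB)
```

```text
[0.45671682 0.03483997 0.01224667] [-0.25540219  0.01148428]
MOVE [ 0.82  0.    0.01 -0.02]
MOVE [ 1.33  0.26  0.01 -0.6 ]
MOVE [ 1.84  0.49  0.01 -1.2 ]
MOVE [ 2.31  0.81  0.01 -1.8 ]
```

Run:
```python
from h import *
for c,t in (((-195,28),7.2),((-175,31),13),((-155,37),18),((-137,44),22),((-120,52),25)):
    q=railtool(c,t,-27,-10);to(q,.012,t+YB)
```

```text
MOVE [ 0.87  0.03  0.01 -0.02]
MOVE [ 1.41  0.08  0.01 -0.6 ]
MOVE [ 1.95  0.05  0.01 -1.1 ]
MOVE [ 2.45 -0.03  0.01 -1.5 ]
MOVE [ 2.92 -0.14  0.01 -1.8 ]
```

>>> drive_tool(moves=[0.3,0,0,0,87,0.5,0,0,0,87,0.7,0,0,0,87,0.85,0,0,-0.1,87,1.1,0.05,0,-0.3,87])

```text
time_s: 2.9
tool_pos: [0.5003, 0.0377, 0.0123]
tool_rot: [180.0, 0.1, 7.7]
force: [-4.2, 0.2, 2.7]
grip_width: 0.0873
grasp_force: 2.1
```

Run:
```python
from h import *
print(env.get_obs()['force'])
rail()
for c,t in (((-175,31),13),((-155,37),18),((-137,44),22),((-120,52),25)):
    q=railtool(c,t,-27,-10);to(q,.012,t+YB)
```

```text
[-4.15891021  0.23777388  2.70369681]
rail bay c [-204.8  143.2] size 33.5 33.7 theta 7.2 line th -68.1 n 177 t 2.95
MOVE [ 0.26  0.07  0.01 -0.27]
MOVE [ 0.8   0.07  0.01 -0.77]
MOVE [ 1.3   0.02  0.01 -1.17]
MOVE [ 1.78 -0.07  0.01 -1.47]
```

Run:
```python
s=open('h.py').read()
s=s.replace("i=1+np.argmax(s[1:,4]);P=(B[l==i]*1000)","ok=[j for j in range(1,n) if s[j,4]>25];i=ok[0];P=(B[np.isin(l,ok)]*1000)")
open('h.py','w').write(s)
from h import *
rail("pics/t1.png")
```

```text
rail bay c [-182.2   31. ] size 33.8 261.5 theta 10.3 line th 10.3 n 81 t 3.0
```

View pics/t1.png

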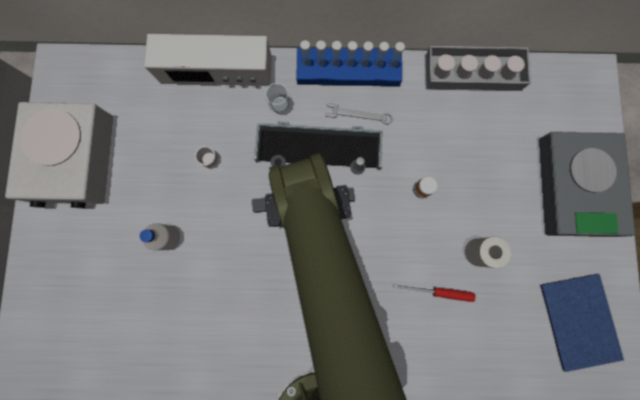

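>>> drive_tool(moves=[0.26,0.05,0,-0.3,87,0.5,0.05,0,-0.5,87,0.8,0.05,0,-0.75,87,1.05,0,0,-1.0,87,1.3,0,0,-1.2,87])

```text
time_s: 3.62
tool_pos: [0.5528, 0.0447, 0.0122]
tool_rot: [-180.0, 0.0, 19.7]
force: [-4.2, -0.8, 1.3]
grip_width: 0.0872
grasp_force: 1.9
```

Run:
```python
from h import *
c,t=rail()
o=env.get_obs();print("tool in rail",rot(-t)@(w2b(o['tool_pos'])*1000-np.array(c)),o['tool_rot'][2]-YB)
for c,t in (((-130,48),23),((-115,54),25)):
    q=railtool(c,t,-27,-10);to(q,.012,t+YB)
```

```text
rail bay c [-136.    45.5] size 34.8 261.0 theta 22.3 line th 22.1 n 61 t 3.675
tool in rail [-27.88976027  -9.58740519] 22.349826438738095
MOVE [ 0.19  0.02  0.01 -0.07]
MOVE [ 0.6   0.05  0.01 -0.27]
```

>>> drive_tool(moves=[0.2,0,0,-0.1,87,0.4,0.05,0,-0.2,87,0.6,0.05,0,-0.27,87,0.6,0.05,0,-0.27,87])

```text
time_s: 4.18
tool_pos: [0.5772, 0.0511, 0.0125]
tool_rot: [-180.0, -0.2, 22.3]
force: [-0.4, -0.0, -0.5]
grip_width: 0.0869
grasp_force: 0.0
```

>>> drive_tool(moves=[-0.4,0,0,0,87,-0.8,0,-0.5,0,60,-0.8,0,-1.6,0,20,-0.8,0,-2.2,0,0,-0.8,0,-2.2,0,0])

```text
time_s: 4.8
tool_pos: [0.5487, 0.0389, 0.1029]
tool_rot: [179.8, -0.4, 22.3]
force: [0.4, -0.1, 0.0]
grip_width: 0.0549
grasp_force: 0.0
```

Run:
```python
from h import *
c,t=rail()
q=railtool(c,t,0,130+35);print(q);to(q,.10,t+YB+90);to(q,.10,t+YB-90)
print(env.get_obs()['qpos'],env.get_obs()['tool_pos'])
```

```text
rail bay c [-161.7  158. ] size 30.1 34.0 theta -70.1 line th -64.6 n 154 t 4.85
[0.71433752 0.22633163]
MOVE [ 5.65 -2.76  0.03  0.49]
MOVE [  5.65  -2.76   0.03 -17.51]
[ 28.85708145  15.42173536 -40.41550028 105.04948428  11.17578624
  63.33180752 -83.25678711] [0.54724026 0.03857461 0.10119234]
```

Run:
```python
from h import *
t=22.3-YB;c=w2b([.5772,.0511])*1000-rot(t)@np.array([-27.9,-9.6]);print(c,t)
q=railtool(c,t,0,130+40);print(q);to(q,.10,t+YB-90)
```

```text
[-114.47931723   53.52460945] 24.85
[0.53486302 0.22785449]
MOVE [ 1.51 -4.5   0.03  9.  ]
```

>>> drive_tool(moves=[0.4,-1.2,-0.3,1,0,0.8,-2.4,-0.3,2,0,1.2,-3.5,0,3,0,1.5,-4.5,0,4,0,1.5,-4.5,0,5,0])

```text
time_s: 5.48
tool_pos: [0.5308, 0.2329, 0.0986]
tool_rot: [-179.9, 0.2, -27.6]
force: [-1.1, -0.7, -0.6]
grip_width: 0.0035
grasp_force: 0.0
```

>>> drive_tool(moves=[0,0,0,1,0,0,0,0,2,0,0,0,0,3,0,0,0,0,4,0,0,0,0,4,0])

```text
time_s: 6.1
tool_pos: [0.5253, 0.2199, 0.0789]
tool_rot: [176.1, 1.2, -50.1]
force: [-0.1, -0.1, -3.1]
grip_width: 0.0001
grasp_force: 0.0
```

Run:
```python
from h import *
c,t=rail("pics/t2.png")
print(env.get_obs()['tool_pos'],env.get_obs()['tool_rot'],env.get_obs()['qpos'])
for s in(40,):q=railtool(c,t,0,130+s);to(q,.012,t+YB-90)
```

```text
rail bay c [-112.8   53.9] size 35.5 261.3 theta 24.9 line th 24.9 n 1376 t 6.15
[0.52669501 0.21934784 0.08046603] [176.15807202   0.90462696 -50.28274091] [ -59.3046253    21.82675869   41.21037203  101.82624901  -15.01744022
   66.18828638 -153.29151061]
MOVE [-0.01 -0.33  1.71  1.74]
```

View pics/t2.png

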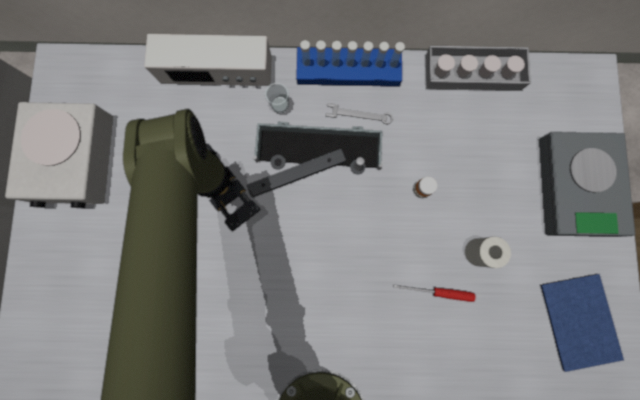

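>>> drive_tool(moves=[0,0,-0.5,-1,0,0,-0.3,-0.5,-2,0,0,-0.3,-0.5,-3,0,0,-0.3,-0.5,-4,0,0,-0.3,-0.5,-5,0])

```text
time_s: 6.78
tool_pos: [0.536, 0.2286, 0.098]
tool_rot: [178.5, 3.8, 0.5]
force: [-0.2, -0.0, -0.3]
grip_width: 0.0006
grasp_force: 0.0
```

>>> drive_tool(moves=[0,0,0,-1,0,0,0,0,-2,0,0,0,0,-3,0,0,0,0,-4,0,0,0,0,-5,0])

```text
time_s: 7.4
tool_pos: [0.5361, 0.2286, 0.0982]
tool_rot: [-178.1, 3.6, 50.6]
force: [0.9, -0.6, 0.2]
grip_width: 0.0003
grasp_force: 0.0
```

>>> drive_tool(moves=[0,0,0,-1,0,0,0,0,-2,0,0,0,0,-3,0,0,0,0,-4,0,0,0,0,-5,0])

```text
time_s: 8.02
tool_pos: [0.5361, 0.2287, 0.0982]
tool_rot: [-176.0, 0.8, 100.5]
force: [0.9, 0.7, 0.7]
grip_width: 0.0006
grasp_force: 0.0
```

Run:
```python
from h import *
c,t=rail()
print(env.get_obs()['tool_pos'],env.get_obs()['tool_rot'],env.get_obs()['qpos'])
for s in(40,):q=railtool(c,t,0,130+s);to(q,.012,t+YB+90)
```

```text
rail bay c [-113.    53.5] size 35.3 261.2 theta 24.8 line th 24.9 n 1376 t 8.075
[0.53606356 0.22865444 0.09827575] [-176.01010978    0.77624608  100.82497715] [-38.03198008  18.71494892  14.98535225  98.28602417  -5.28211629
  67.75577166 -10.66060984]
MOVE [-0.02  0.01  2.16 -1.14]
```

```bash
cat >> h.py <<'E'
from scipy.spatial.transform import Rotation as Ro
def to(xy,z,yaw):
    o=env.get_obs();R=Ro.from_euler('xyz',o["tool_rot"],degrees=True).as_matrix()
    d=R.T@(np.array([*xy,z])-o["tool_pos"]);y0=o["tool_rot"][2]
    print("MOVE",np.round([*(d/.04),((y0-yaw+180)%360-180)/10],2))
E
python3 - <<'E'
from h import *
c,t=[-113,53.7],24.9
for s,z in((40,.05),(40,.016),(30,.016),(15,.016),(0,.016),(-20,.016)):q=railtool(c,t,0,130+s);to(q,z,t+YB+90)
E
```

```text
MOVE [-0.    0.08  1.2  -1.15]
MOVE [ 0.01  0.14  2.05 -1.15]
MOVE [-0.24  0.19  2.05 -1.15]
MOVE [-0.6   0.27  2.05 -1.15]
MOVE [-0.97  0.34  2.05 -1.15]
MOVE [-1.46  0.44  2.05 -1.15]
```

>>> drive_tool(moves=[0,0,0.5,-1,0,0,0.1,1.0,-1.15,0,0,0.1,1.6,-1.15,0,0,0.15,2.05,-1.15,0,0,0.15,2.05,-1.15,0])

```text
time_s: 8.7
tool_pos: [0.5358, 0.2271, 0.0151]
tool_rot: [-175.8, 0.0, 111.5]
force: [-0.6, -0.1, -0.1]
grip_width: 0.0004
grasp_force: 0.0
```

Run:
```python
from h import *
print(env.get_obs()['tool_pos'],env.get_obs()['tool_rot'])
c,t=rail()
for s,z in((30,.016),(15,.016),(0,.016),(-20,.016),(-40,.016),(-65,.016)):q=railtool(c,t,0,130+s);to(q,z,t+YB+90)
```

```text
[0.53577486 0.22705044 0.01514349] [-1.75774381e+02  2.52194073e-02  1.11512159e+02]
rail bay c [-113.    53.9] size 35.3 261.3 theta 24.9 line th 24.9 n 1375 t 8.75
MOVE [-0.23 -0.01  0.01 -0.09]
MOVE [-0.61 -0.    0.01 -0.09]
MOVE [-0.98  0.    0.01 -0.09]
MOVE [-1.48  0.01  0.01 -0.09]
MOVE [-1.98  0.02  0.01 -0.09]
MOVE [-2.61  0.03  0.01 -0.09]
```

>>> drive_tool(moves=[-0.3,0,0,-0.1,0,-0.55,0,0,-0.1,0,-0.8,0,0,-0.1,0,-1.1,0,0,-0.1,0,-1.4,0,0,-0.1,0])

```text
time_s: 9.38
tool_pos: [0.558, 0.1769, 0.0181]
tool_rot: [-176.1, -0.2, 112.6]
force: [-2.3, 5.0, 4.2]
grip_width: 0.0005
grasp_force: 2.6
```

Run:
```python
from h import *
print(env.get_obs()['force'])
c,t=rail()
o=env.get_obs();print("tool in rail",rot(-t)@(w2b(o['tool_pos'])*1000-np.array(c)),o['tool_rot'])
```

```text
[-2.33361724  4.97994657  4.19613765]
rail bay c [-96.9  18. ] size 35.7 240.6 theta 24.9 line th 25.1 n 1254 t 9.425
tool in rail [  0.95662399 150.77697954] [-1.76076894e+02 -7.07178378e-02  1.12514419e+02]
```

>>> drive_tool(moves=[-0.25,0,0,0,0,-0.5,0,0,0,0,-0.75,0,0,0,0,-0.95,0,0,0,0,-1.15,0,0,0,0])

```text
time_s: 10.05
tool_pos: [0.5754, 0.133, 0.0172]
tool_rot: [-176.0, -0.1, 112.6]
force: [-2.1, 3.9, 3.6]
grip_width: 0.0003
grasp_force: 2.5
```

Run:
```python
from h import *
c,t=rail()
o=env.get_obs();print("tool in rail",rot(-t)@(w2b(o['tool_pos'])*1000-np.array(c)),o['tool_rot'],o['force'])
```

```text
rail bay c [-76.4 -26.4] size 35.2 236.1 theta 25.2 line th 25.0 n 1221 t 10.1
tool in rail [  1.36947866 153.53371762] [-1.75986719e+02 -1.62006846e-02  1.12524573e+02] [-0.57315662  2.37164452  1.96622512]
```

>>> drive_tool(moves=[0.4,0,0,0,0,0.8,0,-0.5,0,0,0.8,0,-1.6,0.5,30,0.8,0,-2.2,1.5,60,0.8,0,-2.2,2.5,87])

```text
time_s: 10.72
tool_pos: [0.5705, 0.1668, 0.109]
tool_rot: [-176.7, 1.5, 87.4]
force: [-0.2, -0.2, -0.2]
grip_width: 0.0227
grasp_force: 0.0
```

Run:
```python
from h import *
c,t=rail()
q=railtool(c,t,-55,35);print(q);to(q,.1,t+YB)
```

```text
rail bay c [-80.8 -17.4] size 35.1 261.0 theta 25.1 line th 25.1 n 1362 t 10.775
[0.5656763  0.00945334]
MOVE [-3.92  0.12  0.29  6.46]
```

>>> drive_tool(moves=[-1,0,0,1,87,-2,0.1,0,2,87,-3,0.1,0,3,87,-3.9,0.1,0,4,87,-3.9,0.1,0,5,87])

```text
time_s: 11.4
tool_pos: [0.566, 0.0053, 0.1101]
tool_rot: [-179.0, 3.9, 37.2]
force: [-1.3, 0.0, 0.3]
grip_width: 0.0767
grasp_force: 0.0
```

>>> drive_tool(moves=[0,0,0,1,87,0,0,0,1.4,87,0,0,0,1.4,87])

```text
time_s: 11.78
tool_pos: [0.5662, 0.0098, 0.1096]
tool_rot: [-179.8, 4.0, 23.8]
force: [-0.6, 0.5, 0.0]
grip_width: 0.0864
grasp_force: 0.0
```

Run:
```python
from h import *
c,t=(-80.8,-17.4),25.1
o=env.get_obs();print(o['tool_pos'],o['tool_rot'],o['qpos'],o['grip_width'])
q=railtool(c,t,-50,35);to(q,.02,t+YB)
```

```text
[0.56619987 0.00983873 0.10955203] [-179.83981386    4.01226767   23.82401913] [-32.69059365  17.63507061  33.4590554  100.89395892  -8.78179175
  68.27132161 -62.81125709] 0.08643663445173873
MOVE [0.26 0.01 2.23 0.13]
```

>>> drive_tool(moves=[0.2,0,0.6,0.1,87,0.2,0,1.2,0.1,87,0.2,0,1.8,0.1,87,0.2,0,2.2,0.1,87,0.2,0,2.2,0.1,87])

```text
time_s: 12.4
tool_pos: [0.5669, 0.0101, 0.0199]
tool_rot: [-179.9, 4.1, 22.7]
force: [-0.6, -0.8, -0.3]
grip_width: 0.087
grasp_force: 0.0
```

Run:
```python
from h import *
o=env.get_obs();print(o['tool_pos'],o['tool_rot'])
e0=np.array([-80.8,-17.4])+rot(25.1)@np.array([0,-130])
for t in (25.1,22,18,14,10,6,3,0):
    e=e0+np.array([5,0])*(25-t)/25   # pivot end creeps inwards
    c=e+rot(t)@np.array([0,130]);q=railtool(c,t,-26,38);print(t,c.round());to(q,.016,t+YB)
```

```text
[0.5669245  0.01011711 0.01994275] [-179.88050734    4.14272701   22.67873034]
25.1 [-81. -17.]
MOVE [ 0.69 -0.07  0.05  0.01]
22 [-74. -15.]
MOVE [ 0.94 -0.09  0.03  0.32]
18 [-64. -11.]
MOVE [ 1.25 -0.1   0.01  0.72]
14 [-55.  -9.]
MOVE [ 1.56 -0.09 -0.01  1.12]
10 [-45.  -7.]
MOVE [ 1.88 -0.06 -0.04  1.52]
6 [-35.  -6.]
MOVE [ 2.19 -0.01 -0.06  1.92]
3 [-28.  -5.]
MOVE [ 2.42  0.04 -0.08  2.22]
0 [-21.  -5.]
MOVE [ 2.65  0.11 -0.09  2.52]
```

>>> drive_tool(moves=[0.4,0,0.05,0,87,0.7,0,0.05,0,87,0.9,-0.1,0.03,0.3,87,1.1,-0.1,0.02,0.5,87,1.25,-0.1,0,0.7,87])

```text
time_s: 13.02
tool_pos: [0.6127, 0.0332, 0.0175]
tool_rot: [179.6, 4.0, 15.5]
force: [-4.0, -0.1, 0.7]
grip_width: 0.0874
grasp_force: 1.8
```

```bash
cat > sw.py <<'E'
from h import *
c,t=rail()
o=env.get_obs();print("tool in rail",rot(-t)@(w2b(o['tool_pos'])*1000-np.array(c)),o['tool_pos'],o['tool_rot']-[0,0,YB])
c=np.array(c);e0=c+rot(t)@np.array([0,-130])
import sys
for t2 in map(float,sys.argv[1:]):
    e=e0+(np.array([-21,e0[1]])-e0)*(t-t2)/(t+1e-6)
    cc=e+rot(t2)@np.array([0,130]);q=railtool(cc,t2,-27,38);print(t2,cc.round(),e.round());to(q,.016,t2+YB)
E
python3 sw.py 14 10 6 3 0
```

```text
rail bay c [-40.  -69.3] size 34.6 129.2 theta 18.5 line th 18.4 n 271 t 13.075
tool in rail [-28.00474921 100.7158525 ] [0.61367678 0.0336832  0.0173876 ] [179.58621057   3.94108362  18.02372218]
14.0 [-36. -66.] [  -4. -193.]
MOVE [0.24 1.48 0.03 0.4 ]
10.0 [-32. -65.] [  -9. -193.]
MOVE [0.43 1.43 0.02 0.8 ]
6.0 [-27. -63.] [ -14. -193.]
MOVE [0.61 1.4  0.   1.2 ]
3.0 [-24. -63.] [ -17. -193.]
MOVE [ 0.74  1.39 -0.01  1.5 ]
0.0 [-21. -63.] [ -21. -193.]
MOVE [ 0.88  1.39 -0.02  1.8 ]
```

```bash
sed -i 's/^c=np.array(c);e0=.*/e0=np.array([-20.,-131.])/; s/e0+(np.array(\[-21,e0\[1\]\])-e0)\*(t-t2)\/(t+1e-6)/e0/' sw.py; python3 sw.py 18.3 14 10 6 3 0
```

```text
rail bay c [-38. -68.] size 35.2 131.9 theta 15.2 line th 18.5 n 274 t 13.125
tool in rail [-36.25975062  98.05848991] [0.6135054  0.03348264 0.01729313] [179.58342272   3.92275471  18.13088997]
18.3 [-61.  -8.] [ -20. -131.]
MOVE [ 0.03 -0.07  0.03 -0.02]
14.0 [-51.  -5.] [ -20. -131.]
MOVE [ 0.35 -0.11  0.01  0.41]
10.0 [-43.  -3.] [ -20. -131.]
MOVE [ 0.64 -0.12 -0.01  0.81]
6.0 [-34.  -2.] [ -20. -131.]
MOVE [ 0.94 -0.12 -0.03  1.21]
3.0 [-27.  -1.] [ -20. -131.]
MOVE [ 1.16 -0.1  -0.05  1.51]
0.0 [-20.  -1.] [ -20. -131.]
MOVE [ 1.38 -0.07 -0.06  1.81]
```

>>> drive_tool(moves=[0.2,0,0,0.2,87,0.35,-0.1,0,0.4,87,0.5,-0.1,0,0.6,87,0.65,-0.1,0,0.8,87,0.8,-0.1,0,1.0,87])

```text
time_s: 13.75
tool_pos: [0.6424, 0.0455, 0.0151]
tool_rot: [178.9, 3.9, 5.4]
force: [-4.2, -0.1, 4.0]
grip_width: 0.0871
grasp_force: 2.4
```

```bash
python3 sw.py 8 6 3 0; python3 -c "
from h import *
print(env.get_obs()['force'])"
```

```text
rail bay c [-26.7 -59.3] size 35.0 139.6 theta 7.9 line th 6.2 n 307 t 13.8
tool in rail [-29.98077643  95.04583274] [0.6433173  0.04576818 0.0150403 ] [178.89300911   3.78870098   7.94516677]
8.0 [-38.  -2.] [ -20. -131.]
MOVE [-0.01 -0.02 -0.02 -0.01]
6.0 [-34.  -2.] [ -20. -131.]
MOVE [ 0.13 -0.05 -0.03  0.19]
3.0 [-27.  -1.] [ -20. -131.]
MOVE [ 0.35 -0.07 -0.05  0.49]
0.0 [-20.  -1.] [ -20. -131.]
MOVE [ 0.58 -0.08 -0.06  0.79]
[-2.0177527   0.56684612  2.4355185 ]
```

>>> drive_tool(moves=[0.13,0,-0.03,0.2,87,0.3,-0.05,-0.05,0.4,87,0.42,-0.05,-0.05,0.6,87,0.54,-0.05,-0.06,0.8,87,0.6,-0.05,-0.06,0.8,87])

```text
time_s: 14.42
tool_pos: [0.6659, 0.0497, 0.0158]
tool_rot: [178.4, 3.7, -2.5]
force: [-4.8, 0.1, 2.9]
grip_width: 0.0871
grasp_force: 2.3
```

```bash
python3 sw.py 0;  python3 -c "
from h import *
print(env.get_obs()['force'])"
```

```text
rail bay c [-17.1 -55.9] size 34.1 144.0 theta 0.1 line th -3.4 n 86 t 14.475
tool in rail [-29.69419381  91.55746232] [0.6660079  0.04966162 0.01589165] [1.78379412e+02 3.70098991e+00 6.60399922e-02]
0.0 [-20.  -1.] [ -20. -131.]
MOVE [-0.   -0.03 -0.    0.01]
[-3.90641394  1.86875371  1.4321979 ]
```

>>> drive_tool(moves=[0.05,0,0,0,87,0.08,0,0,0,87,0.11,0,0,0,87])

```text
time_s: 14.85
tool_pos: [0.6666, 0.0495, 0.0157]
tool_rot: [178.4, 4.2, -2.5]
force: [-14.4, 0.6, 10.3]
grip_width: 0.0868
grasp_force: 7.4
```

>>> drive_tool(moves=[0.03,0,0,0,87,0.06,0,0,0,87])

```text
time_s: 15.1
tool_pos: [0.6667, 0.0495, 0.0157]
tool_rot: [178.4, 4.5, -2.5]
force: [-18.9, 1.5, 15.1]
grip_width: 0.0873
grasp_force: 10.7
```

Seated against the back wall. Back off, rise, and look.

>>> drive_tool(moves=[-0.3,0,0,0,87,-0.8,0,0,0,87,-1.0,0,-0.8,0,87,-1.5,0,-2,0,87,-3,0,-3,0,87])

```text
time_s: 15.72
tool_pos: [0.5712, 0.0567, 0.1394]
tool_rot: [178.4, 3.3, -2.5]
force: [-0.5, 0.9, 1.2]
grip_width: 0.0863
grasp_force: 0.0
```

>>> drive_tool(moves=[-1.5,1.5,-0.5,0,87,-2,3,-0.5,0,87,-2.2,4.5,-0.5,0,87,-2.2,6,-0.5,0,87,-2.2,6,-0.5,0,87])

```text
time_s: 16.35
tool_pos: [0.4718, -0.1839, 0.1704]
tool_rot: [178.3, 3.4, -2.9]
force: [0.4, 1.1, 0.0]
grip_width: 0.0874
grasp_force: 0.0
```

Run:
```python
from h import *
rail("pics/t3.png")
p=cv2.imread("pics/t3.png")[75:240,180:450]
c=cv2.convertScaleAbs(cv2.resize(p,None,fx=2.9,fy=2.9,interpolation=cv2.INTER_CUBIC),alpha=1.8,beta=15);cv2.imwrite("pics/c3.png",c)
```

```text
rail bay c [-16.8   2.3] size 33.7 260.0 theta -0.0 line th -0.2 n 1310 t 16.4
```

View pics/c3.png

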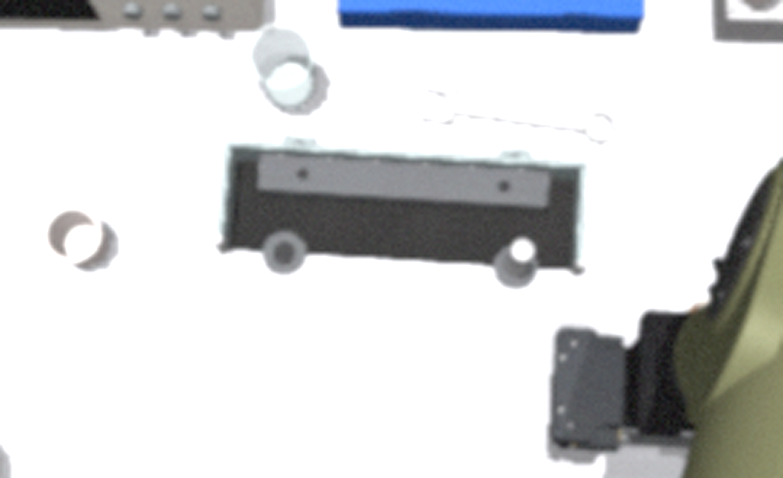

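The rail (crop pixels x 258–549, y 155–206) lies flat along the back wall, behind the post at (520,250). The crucible, beaker and wrench have not moved. The jar is hidden by the arm, but nothing went near it.

```bash
python3 -c "
from cell import env
print(env.sign_off())"
```

```text
the job is handed in; nothing more can be done
None
```

The rail lies flat along the bay's back wall, pushed in behind the post end first and then swung in; the job was handed in at about 16.4 s with the arm clear and, as far as the camera showed, the other things where they stood.

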